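Tug-test the restorer's cases and snap any open catch

TASK

Check that the three instrument cases are latched: tug each lid up (its black handle is there to pull on) - the green case first, then the blue, then the orange - to feel whether its catch holds. Snap shut every catch that has not caught (there may be none, one or several), so that all three cases end closed and latched; never swing a lid wide open, and do not disturb the other things on the table.

Things in the scene. Friction and masses are not known exactly. Their poses are not given: they have to be found in the camera images.
- case_green: The green instrument case, heavy, does not move on the table: 160 (own x, front to back) x 140 (y) x 67 mm high with its lid. Origin at the centre of its underside, on the table; own +x points from its front (catch side, towards the robot) to its back, z up. Its yaw is within 0.35 rad of the robot's x axis.
- lid_green (a joint): Lid of the green case, hinged along the case's back top edge (own x = +80, z = 55 mm): 0 = shut, grows as the front rises, in rad (limit 1.3). It weighs about 0.2 to 0.3 kg and falls shut when let go. If the catch holds, the lid has 5 mm of play at the front and stops hard at about 0.03 rad; if the catch has not caught, the lid lifts freely.
- catch_green (a joint): Catch on the front of the green lid, a small bistable steel lever that pivots on the lid: 0 = snapped shut (lip under the keeper of the case, tab level), 0.2 rad = not caught (tab tip about 7 mm higher). It stays at either end. Pressing the tab down with about 8 N (over some 4 mm of travel) snaps it shut while the lid is down.
- handle_green (a point): Centre of the black bar handle on the green lid: round bar 10 mm thick and 74 mm long along the case's own y, 28 mm above the lid's top (95 mm above the table when shut), on a post at either end, so that it can be pinched across own x from above; on own x it lies 20 mm before the case's centre, 100 mm before the hinge.
- tab_green (a point): Point to press on the green case's catch tab: on the tab's upper face, 26 mm before its pivot. The tab is a steel plate whose free part is 32 mm (forward, own -x) x 34 mm (y), 3 mm thick, sticking out of the middle of the case's front at lid height (upper face 70 mm above the table when snapped shut, the point 104 mm before the case's centre).
- case_blue: The blue instrument case, heavy, does not move on the table: 160 (own x, front to back) x 140 (y) x 67 mm high with its lid. Origin at the centre of its underside, on the table; own +x points from its front (catch side, towards the robot) to its back, z up. Its yaw is within 0.35 rad of the robot's x axis.
- lid_blue (a joint): Lid of the blue case, hinged along the case's back top edge (own x = +80, z = 55 mm): 0 = shut, grows as the front rises, in rad (limit 1.3). It weighs about 0.2 to 0.3 kg and falls shut when let go. If the catch holds, the lid has 5 mm of play at the front and stops hard at about 0.03 rad; if the catch has not caught, the lid lifts freely.
- catch_blue (a joint): Catch on the front of the blue lid, a small bistable steel lever that pivots on the lid: 0 = snapped shut (lip under the keeper of the case, tab level), 0.2 rad = not caught (tab tip about 7 mm higher). It stays at either end. Pressing the tab down with about 8 N (over some 4 mm of travel) snaps it shut while the lid is down.
- handle_blue (a point): Centre of the black bar handle on the blue lid: round bar 10 mm thick and 74 mm long along the case's own y, 28 mm above the lid's top (95 mm above the table when shut), on a post at either end, so that it can be pinched across own x from above; on own x it lies 20 mm before the case's centre, 100 mm before the hinge.
- tab_blue (a point): Point to press on the blue case's catch tab: on the tab's upper face, 26 mm before its pivot. The tab is a steel plate whose free part is 32 mm (forward, own -x) x 34 mm (y), 3 mm thick, sticking out of the middle of the case's front at lid height (upper face 70 mm above the table when snapped shut, the point 104 mm before the case's centre).
- case_orange: The orange instrument case, heavy, does not move on the table: 160 (own x, front to back) x 140 (y) x 67 mm high with its lid. Origin at the centre of its underside, on the table; own +x points from its front (catch side, towards the robot) to its back, z up. Its yaw is within 0.35 rad of the robot's x axis.
- lid_orange (a joint): Lid of the orange case, hinged along the case's back top edge (own x = +80, z = 55 mm): 0 = shut, grows as the front rises, in rad (limit 1.3). It weighs about 0.2 to 0.3 kg and falls shut when let go. If the catch holds, the lid has 5 mm of play at the front and stops hard at about 0.03 rad; if the catch has not caught, the lid lifts freely.
- catch_orange (a joint): Catch on the front of the orange lid, a small bistable steel lever that pivots on the lid: 0 = snapped shut (lip under the keeper of the case, tab level), 0.2 rad = not caught (tab tip about 7 mm higher). It stays at either end. Pressing the tab down with about 8 N (over some 4 mm of travel) snaps it shut while the lid is down.
- handle_orange (a point): Centre of the black bar handle on the orange lid: round bar 10 mm thick and 74 mm long along the case's own y, 28 mm above the lid's top (95 mm above the table when shut), on a post at either end, so that it can be pinched across own x from above; on own x it lies 20 mm before the case's centre, 100 mm before the hinge.
- tab_orange (a point): Point to press on the orange case's catch tab: on the tab's upper face, 26 mm before its pivot. The tab is a steel plate whose free part is 32 mm (forward, own -x) x 34 mm (y), 3 mm thick, sticking out of the middle of the case's front at lid height (upper face 70 mm above the table when snapped shut, the point 104 mm before the case's centre).
- brush_pot: Loose white pot 48 mm across with brushes standing in it to 240 mm height, beside a case. Origin at the centre of its underside. To be left alone.
- bottle: Loose white bottle 48 mm across, 170 mm tall, beside a case. Origin at the centre of its underside. To be left alone.
- tin: Loose steel can 50 mm across, 110 mm tall, beside a case. Origin at the centre of its underside. To be left alone.
- sanding_block: Loose cork sanding block 34 x 65 x 24 mm, in front of a case. Origin at the centre of its underside. To be left alone.
- scraper: Loose scraper, steel blade and dark wooden handle, about 34 x 90 x 13 mm, in front of a case. Origin at the centre of its underside. To be left alone.
- jar: Loose amber jar 54 mm across, 60 mm tall, behind a case. Origin at the centre of its underside. To be left alone.
- tub: Loose white tub 60 mm across, 50 mm tall, behind a case. Origin at the centre of its underside. To be left alone.

How it is judged (in metres and radians):
On the way, in this order (a step that is already met when the one before it is completed fails the run):
1. the green lid is tugged up against its catch (or lifts) (value of joint lid_green above 0.015 rad), for 0.1 s.
2. the blue lid is tugged up against its catch (or lifts) (value of joint lid_blue above 0.015 rad), for 0.1 s.
3. the orange lid is tugged up against its catch (or lifts) (value of joint lid_orange above 0.015 rad), for 0.1 s.
At the end, for the whole second after the job is handed in: Each lid was tugged up by at least 0.015 rad (about 2.5 mm at its front), green, then blue, then orange; at the end all three lids are shut (within 0.012 rad) and all three catches are snapped shut (below 0.05 rad) (value of joint each of lid_green, lid_blue, lid_orange below 0.012 rad and value of joint each of catch_green, catch_blue, catch_orange below 0.05 rad); the robot touches nothing.
It fails at once if a lid is swung wide open (over 0.9 rad) (value of joint any of lid_green, lid_blue, lid_orange above 0.9 rad).
It fails at once if a bystander is pushed more than 30 mm (distance of any of brush_pot, bottle, tin, sanding_block, scraper, jar, tub from where it was at the start of the episode above 0.03 m).
It fails at once if a bystander is knocked over (angle between any of brush_pot, bottle, tin, sanding_block, scraper, jar, tub's own z axis and vertical above 0.6 rad).
It also fails if it takes over 72 s, if anything falls off the work surface, if the arm or the gripper's body presses on something with over 40 N, if the wrist force passes 120 N, or if a joint passes its speed limit or range.

ROBOT

A 6-joint arm with a two-finger parallel gripper is mounted at the origin on the work surface. World frame = base frame: x ahead of the robot, y to its left, z up, the work surface at z = 0. Lengths are in mm, angles in rad, forces in N, time in s.
With the tool pointing down it reaches from about 350 to 975 mm from the base axis. Payload 7.1 kg.
Tool frame: the origin (TCP) lies at the very end of the fingers, on their centre line; the grasp point (between the pads) lies ctrl.hold_point_z behind it (ctrl.hold_point_z is the distance from the TCP to the grasp point, in mm); z points along the fingers, y is the line along which they close (so a half turn about z gives the same grasp; the last joint's range is limited). The gripper opens to 88 mm and grips with 3 to 60 N. Pads are 20 mm wide; open, the fingers measure 115 mm over their backs; the gripper's body (75 mm by 178 mm) begins 61 mm behind the grasp point.
Start: joints at [-1.144, 0.423, 1.63, -0, 1.089, -0.019], TCP at [269.502, -563.891, 183.275] pointing down, gripper open.
Joint ranges: [-3, 3], [-0.9, 2.11], [0.09, 2.58], [-1.31, 4.45], [0.11, 2.69], [-2.54, 2.54]. Speed limits (rad/s): [2.39, 2.39, 3.01, 3.14, 3.14, 3.14].

INTERFACE

Orientations are given as a rotation vector (axis times angle).
In Python, from workcell import ctrl gives the robot as it stands. The module is installed in compiled form; this text tells all that it offers.
- The arm moves only by the shell command python3 -m creep 'ROWS'. ROWS is JSON, a list of rows, each an object with "translation": the shift along the tool's x, y, z in mm, a list of three; "angular": the turn, a rotation vector about the tool's x, y, z in rad, a list of three; "jaw": the opening, from 0 (shut) to 1 (fully open). A call has exactly 8 rows; each row is the pose to reach, as a shift and turn from the pose commanded when the call began, along the tool's axes at that moment; what a row does not reach only later rows make up. A row lasts 1/8 s, in which the tool goes at most 62.5 mm and 10.7 degrees, less where a joint would pass 70% of its speed; a pose out of reach is approached as far as the arm can. A call with a gripper value outside its range is refused whole. The fingers move at their own pace and stop on an object; the grip force is fixed at half the most. Time passes only in rows, so rows that repeat a pose let the fingers close, or fill a call up. It gives the time, the measured TCP pose, the force, the opening and the grip force at its end, in the units of the state.
- ctrl.get_obs(): the state, without advancing time (a new reading comes with each control period).
- ctrl.get_image(name): name is "scene" or "side" or "wrist"; returns the picture (420x560x3 uint8, red, green, blue); there is no depth.
- ctrl.camera_info(name): a dict with "camera_matrix" (3x3 intrinsics, pixels), "distortion" ([k1, k2, p1, p2, k3] as OpenCV has them; the pictures are not rectified), "world_from_camera" (4x4, takes a point from camera to world coordinates). Camera axes: x right, y up, looking along -z (the intrinsics and any distortion apply to the point x, -y, -z); pixel columns grow to the right and rows downward; lengths in mm; the calibration is good to about 2 mm. A picture is of the moment at which its call begins: read the wrist's pose just before it. camera_info takes no time and is no camera call; for the wrist camera it gives the pose at the moment of the call.
- ctrl.close_job(): hands the job in; it is judged then, once.
Trained networks look in the newest picture that a camera, given by its name, has taken for a name from the list of things; names that differ only in an ending like _2 or _b are one class to them, and where a whole thing is asked for, a point or a joint stands for the part that bears it (a point fixed in the world has none). Each returns a list of dicts, best first, with "score" (0 to 1); they miss things now and then, are a little off and sometimes report something else, mostly with a low value. They report only what shows in the picture. A call takes as long as a camera call.
- ctrl.look_for(camera, label): "rect" ([left, top, right, bottom] in pixels, round what is visible of it).
The state is a dict: "t": time; "qpos": joint angles; "qvel": joint speeds; "joint_torque": joint torques, N m; "ee_pos": TCP position; "orientation": TCP orientation; "ft_force": force on the tool from outside, world axes, zero at the start; "moment": the same for the moment, N m; "width": finger opening in mm; "grasp_force": force on a finger pad.
Only numpy, scipy, OpenCV 4.12 (cv2) and the standard library are available. Lean on these libraries where they do the work, as an engineer would, in place of code of your own. Each camera call takes 0.05 s, during which the arm holds its last target. There are 200 camera calls.

## Working session

There is one attempt and no reset: what is moved stays moved. The work goes in short steps, Python scripts to look and compute and a shell command to move; the robot and the scene stay as the last step left them, time stands still between calls to the robot, and variables do not carry over. Pictures are saved under pics/ and viewed, at most 10 in all, crops included, and the job is handed in when it is done.

```bash
mkdir -p pics
cat > h.py <<'E'
import numpy as np,cv2
from scipy.spatial.transform import Rotation as R
from workcell import ctrl
def ray(cam,px,info=None):
    i=info or ctrl.camera_info(cam);K=np.array(i['camera_matrix']);T=np.array(i['world_from_camera'])
    u=cv2.undistortPoints(np.array([[px]],float),K,np.array(i['distortion'],float))[0,0]
    return T[:3,3],T[:3,:3]@np.array([u[0],-u[1],-1])
def at(cam,px,z,info=None):
    o,d=ray(cam,px,info);return o+d*(z-o[2])/d[2]
def proj(cam,P,info=None):
    i=info or ctrl.camera_info(cam);K=np.array(i['camera_matrix']);T=np.array(i['world_from_camera'])
    c=(np.atleast_2d(P)-T[:3,3])@T[:3,:3]
    return cv2.projectPoints(c*[1,-1,-1],np.zeros(3),np.zeros(3),K,np.array(i['distortion'],float))[0][:,0]
E
python3 - <<'E'
from h import *
o=ctrl.get_obs();print(o['t'],o['ee_pos'],o['orientation'],o['ft_force'],ctrl.hold_point_z)
ims=[]
for c in('scene','side'):
    im=ctrl.get_image(c);ims.append(im);cv2.imwrite(f'pics/{c}0.png',im[:,:,::-1])
    print(c,np.round(ctrl.camera_info(c)['world_from_camera'],2).tolist())
    for k in('green','blue','orange'):
        for n,z in(('handle_',95),('tab_',70)):
            r=ctrl.look_for(c,n+k)
            for q in r[:2]:
                b=q['rect'];print(c,n+k,round(q['score'],2),np.round(b),np.round(at(c,[(b[0]+b[2])/2,(b[1]+b[3])/2],z)))
E
```

```text
0.0 [ 269.25646493 -563.34812809  182.53024195] [-3.06245271e+00 -6.94174551e-01  4.96514109e-04] [ 0.19626343 -0.19699568  0.60773949] 18.700000000000003
scene [[0.89, -0.22, 0.39, 1024.26], [0.45, 0.47, -0.76, -862.32], [-0.02, 0.85, 0.52, 718.61], [0.0, 0.0, 0.0, 1.0]]
scene handle_green 0.95 [237. 216. 314. 260.] [590. -51.  95.]
scene tab_green 0.65 [288. 167. 303. 180.] [466. 325.  70.]
scene tab_green 0.5 [231. 222. 252. 245.] [487. -37.  70.]
scene handle_blue 0.82 [289. 163. 353. 190.] [566. 289.  95.]
scene tab_blue 0.59 [287. 164. 301. 184.] [464. 319.  70.]
scene tab_blue 0.56 [177. 266. 205. 308.] [ 496. -261.   70.]
scene handle_orange 0.64 [109. 291. 217. 363.] [ 537. -400.   95.]
scene tab_orange 0.7 [115. 297. 138. 316.] [ 413. -367.   70.]
side [[-0.96, 0.19, -0.22, 311.41], [-0.29, -0.61, 0.74, 843.63], [0.01, 0.77, 0.63, 751.64], [0.0, 0.0, 0.0, 1.0]]
side handle_green 0.85 [246. 188. 321. 224.] [540.  40.  95.]
side handle_green 0.35 [307. 198. 322. 220.] [464.  27.  95.]
side tab_green 0.65 [309. 199. 320. 222.] [468.   2.  70.]
side handle_blue 0.68 [193. 278. 291. 345.] [524. 378.  95.]
side tab_blue 0.75 [274. 303. 294. 329.] [449. 347.  70.]
side handle_orange 0.7 [302. 131. 362. 158.] [ 485. -302.   95.]
side tab_orange 0.6 [352. 142. 365. 158.] [ 405. -339.   70.]
side tab_orange 0.3 [204. 310. 235. 384.] [542. 449.  70.]
```

View pics/scene0.png

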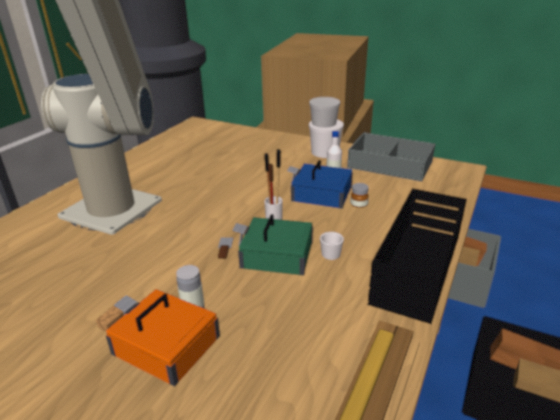

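View pics/side0.png

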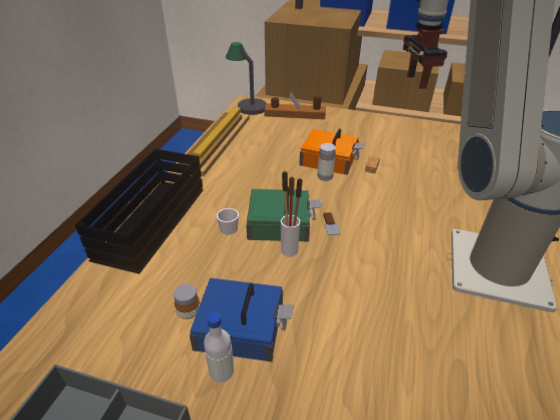

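The cases and both tall neighbours show clearly: green at scene (275,245), blue (322,185), orange (163,332), each with a grey tab to the robot side. I'll fit the case boxes to the colour masks in both views.

```bash
cat > fit.py <<'E'
from h import *
from scipy.optimize import minimize
I={c:(cv2.cvtColor(cv2.imread(f'pics/{c}0.png'),cv2.COLOR_BGR2HSV),ctrl.camera_info(c)) for c in('scene','side')}
win={'green':{'scene':(225,205,325,280),'side':(240,180,318,245)},'blue':{'scene':(285,155,360,210),'side':(185,270,290,362)},'orange':{'scene':(95,280,225,385),'side':(295,125,362,176)}}
hue={'green':(60,95),'blue':(100,125),'orange':(3,14)}
b=np.array([[x,y,z] for x in(-80,80) for y in(-70,70) for z in(0,67)],float)
def w(p,P): return R.from_euler('z',p[2]).apply(P)+[p[0],p[1],0]
if __name__=='__main__':
  for k,g in(('green',(580,15,0)),('blue',(585,345,0)),('orange',(520,-345,0))):
    M={}
    for c in I:
        h=I[c][0];m=((h[...,0]>=hue[k][0])&(h[...,0]<=hue[k][1])&(h[...,1]>(200 if k=='orange' else 110))).astype(np.uint8)
        l,t,r,bt=win[k][c];n=np.zeros_like(m);n[t:bt,l:r]=m[t:bt,l:r]
        n=cv2.morphologyEx(n,cv2.MORPH_OPEN,np.ones((3,3)))
        pts=cv2.findNonZero(n);f=np.zeros_like(n);cv2.fillConvexPoly(f,cv2.convexHull(pts),1);M[c]=f
    def cost(p):
        s=0
        for c in I:
            q=cv2.convexHull(proj(c,w(p,b),I[c][1]).astype(np.float32))
            f=np.zeros((420,560),np.uint8);cv2.fillConvexPoly(f,np.round(q*16).astype(int),1,shift=4)
            s+=1-(f&M[c]).sum()/(f|M[c]).sum()
        return s
    best=min((minimize(cost,(g[0],g[1],y),method='Nelder-Mead',options=dict(initial_simplex=[(g[0],g[1],y),(g[0]+25,g[1],y),(g[0],g[1]+25,y),(g[0],g[1],y+.15)])) for y in(-.25,0,.25)),key=lambda r:r.fun)
    p=best.x;print(k,np.round(p,2),round(best.fun,3),'handle',np.round(w(p,np.array([[-20,0,95.]]))[0]),'tab',np.round(w(p,np.array([[-104,0,70.]]))[0]))
    for c in I: print(c,np.round(proj(c,w(p,np.array([[-20,0,95.],[-104,0,70],[-104,0,76]])),I[c][1])).tolist())
E
python3 fit.py
```

```text
Traceback (most recent call last):
  File "fit.py", line 15, in <module>
    pts=cv2.findNonZero(n);f=np.zeros_like(n);cv2.fillConvexPoly(f,cv2.convexHull(pts),1);M[c]=f
                                                                   ~~~~~~~~~~~~~~^^^^^
cv2.error: OpenCV(4.12.0) /io/opencv/modules/imgproc/src/convhull.cpp:143: error: (-215:Assertion failed) total >= 0 && (depth == CV_32F || depth == CV_32S) in function 'convexHull'
```

```bash
python3 - <<'E'
from fit import *
for c,p in(('scene',(275,252)),('side',(270,215)),('scene',(325,190)),('side',(235,325)),('scene',(160,345)),('side',(325,150))): print(c,p,I[c][0][p[1],p[0]])
E
sed -i 's/(60,95)/(55,95)/; s/>(200 if/>(190 if/; s/else 110/else 100/' fit.py; python3 fit.py
```

```text
scene (275, 252) [ 75 121  95]
side (270, 215) [ 73 108 113]
scene (325, 190) [108 194 117]
side (235, 325) [109 176 138]
scene (160, 345) [ 13 238 206]
side (325, 150) [161  14 151]
green [5.646e+02 4.450e+00 3.500e-01] 0.586 handle [546.  -2.  95.] tab [467. -31.  70.]
scene [[269.0, 223.0], [236.0, 230.0], [236.0, 228.0]]
side [[286.0, 196.0], [318.0, 203.0], [318.0, 201.0]]
blue [5.4502e+02 3.5072e+02 2.0000e-01] 0.195 handle [525. 347.  95.] tab [443. 330.  70.]
scene [[316.0, 167.0], [290.0, 171.0], [290.0, 169.0]]
side [[247.0, 299.0], [289.0, 310.0], [289.0, 308.0]]
orange [ 5.0030e+02 -3.6725e+02 -2.0000e-02] 0.632 handle [ 480. -367.   95.] tab [ 396. -365.   70.]
scene [[151.0, 307.0], [121.0, 303.0], [120.0, 301.0]]
side [[337.0, 135.0], [362.0, 146.0], [363.0, 145.0]]
```

```bash
sed -i 's/(55,95)/(55,100)/; s/>(190 if k==.orange. else 100)/>{"orange":150,"green":60,"blue":100}[k]/; s/(3,14)/(2,14)/' fit.py; sed -i "s|    def cost|    cv2.imwrite(f'pics/m_{k}.png',np.hstack([M[c]*255 for c in I]));print({c:cv2.boundingRect(M[c]) for c in I})\n    def cost|" fit.py; python3 fit.py
```

```text
{'scene': (240, 218, 71, 56), 'side': (248, 190, 61, 51)}
green [5.6597e+02 7.9000e-01 3.0000e-01] 0.184 handle [547.  -5.  95.] tab [467. -30.  70.]
scene [[268.0, 224.0], [236.0, 230.0], [236.0, 228.0]]
side [[286.0, 196.0], [318.0, 203.0], [318.0, 201.0]]
{'scene': (293, 165, 58, 42), 'side': (191, 279, 90, 81)}
blue [5.4502e+02 3.5072e+02 2.0000e-01] 0.195 handle [525. 347.  95.] tab [443. 330.  70.]
scene [[316.0, 167.0], [290.0, 171.0], [290.0, 169.0]]
side [[247.0, 299.0], [289.0, 310.0], [289.0, 308.0]]
{'scene': (106, 289, 111, 94), 'side': (301, 149, 53, 25)}
orange [ 5.0091e+02 -3.6794e+02 -5.0000e-02] 0.594 handle [ 481. -367.   95.] tab [ 397. -363.   70.]
scene [[151.0, 307.0], [122.0, 303.0], [121.0, 301.0]]
side [[337.0, 135.0], [362.0, 146.0], [362.0, 145.0]]
```

```bash
cat >> h.py <<'E'
def go(xyz,yaw):
    "shift and turn along the tool's axes; yaw = world yaw of tool x, tool down"
    o=ctrl.get_obs();r=R.from_rotvec(o['orientation'])
    t=R.from_euler('z',yaw)*R.from_rotvec([np.pi,0,0])
    print('t',round(o['t'],2),'pos',np.round(o['ee_pos'],1),'shift',np.round(r.inv().apply(np.array(xyz)-o['ee_pos']),1),'turn',np.round((r.inv()*t).as_rotvec(),3),'F',np.round(o['ft_force'],1),'w',round(o['width'],1))
E
python3 -c "
from h import *
go([500,-20,340],1.87)"
```

```text
t 0.7 pos [ 269.5 -563.9  183.3] shift [ 442.5 -391.3 -156.7] turn [ 0.     0.    -1.424] F [-0.4 -0.5 -0.7] w 87.6
```

```bash
python3 -m creep '[{"translation":[20,-20,-50],"angular":[0,0,-0.15],"jaw":1},{"translation":[55,-50,-90],"angular":[0,0,-0.3],"jaw":1},{"translation":[95,-85,-120],"angular":[0,0,-0.47],"jaw":1},{"translation":[138,-122,-135],"angular":[0,0,-0.64],"jaw":1},{"translation":[182,-160,-145],"angular":[0,0,-0.81],"jaw":1},{"translation":[226,-199,-150],"angular":[0,0,-0.98],"jaw":1},{"translation":[270,-238,-155],"angular":[0,0,-1.15],"jaw":1},{"translation":[314,-277,-157],"angular":[0,0,-1.32],"jaw":1}]'; python3 -c "
from h import *
go([500,-20,340],1.87)"
```

```text
t: 1.7
ee_pos: [434.0, -176.9, 341.0]
orientation: [1.987, 2.431, 0.001]
ft_force: [0.6, -0.1, -0.0]
width: 87.8
grasp_force: 0.0
t 1.7 pos [ 434.  -176.9  341. ] shift [140.6  95.9   1. ] turn [ 0.001  0.001 -0.099] F [ 0.6 -0.1 -0. ] w 87.8
```

```bash
python3 -m creep '[{"translation":[45,32,0],"angular":[0,0,-0.05],"jaw":1},{"translation":[93,64,0],"angular":[0,0,-0.1],"jaw":1},{"translation":[140,96,0],"angular":[0,0,-0.1],"jaw":1},{"translation":[140,96,0],"angular":[0,0,-0.1],"jaw":1},{"translation":[140,96,0],"angular":[0,0,-0.1],"jaw":1},{"translation":[140,96,0],"angular":[0,0,-0.1],"jaw":1},{"translation":[140,96,0],"angular":[0,0,-0.1],"jaw":1},{"translation":[140,96,0],"angular":[0,0,-0.1],"jaw":1}]'
python3 - <<'E'
from h import *
i=ctrl.camera_info('wrist');im=ctrl.get_image('wrist');cv2.imwrite('pics/w1.png',im[:,:,::-1])
print(np.round(i['world_from_camera'],2).tolist())
for n,z in(('handle_green',95),('tab_green',70),('tab_green',76)):
    for q in ctrl.look_for('wrist',n)[:2]:
        b=q['rect'];print(n,round(q['score'],2),np.round(b),np.round(at('wrist',[(b[0]+b[2])/2,(b[1]+b[3])/2],z,i)))
E
```

```text
t: 2.7
ee_pos: [500.3, -23.4, 340.4]
orientation: [1.873, 2.522, 0.0]
ft_force: [-0.2, -0.5, 0.3]
width: 88.0
grasp_force: 0.0
[[0.96, -0.28, -0.08, 478.23], [0.29, 0.92, 0.26, 47.39], [-0.0, -0.27, 0.96, 542.06], [0.0, 0.0, 0.0, 1.0]]
handle_green 0.65 [240. 106. 395. 218.] [546.   2.  95.]
tab_green 0.98 [240. 149. 267. 176.] [472. -25.  70.]
tab_green 0.98 [240. 149. 267. 176.] [472. -24.  76.]
```

View pics/w1.png

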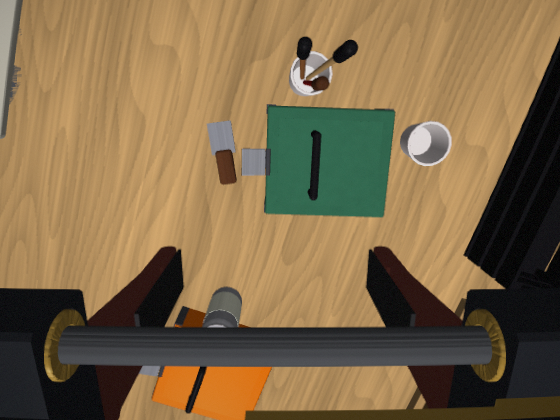

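The wrist view shows the green lid corners at about (267,107), (394,111), (384,216) and (265,213). The handle runs from (316,133) to (313,196), the tab is at (255,162), and the brush pot is beyond at (312,75).

Run:
```python
from h import *
i=ctrl.camera_info('wrist')
C=[at('wrist',p,67,i)[:2] for p in((267,107),(394,111),(384,216),(265,213))]
print(np.round(C),np.round(np.mean(C,0)))
H=[at('wrist',p,95,i)[:2] for p in((316,133),(313,196))]
d=H[0]-H[1];print(np.round(H),np.round(np.mean(H,0)),'yaw handle',np.arctan2(d[1],d[0])-np.pi/2)
for a,b in((0,1),(3,2)):d=C[b]-C[a];print('yaw',np.arctan2(d[1],d[0]))
for a,b in((3,0),(2,1)):d=C[b]-C[a];print('yaw',np.arctan2(d[1],d[0])-np.pi/2)
for z in(70,76):print('tab',np.round(at('wrist',(241,162),z,i)),np.round(at('wrist',(270,162),z,i)))
go([549,-1,200],1.85)
```

```text
[[469.  46.]
 [621.  88.]
 [658. -43.]
 [505. -85.]] [563.   2.]
[[533.  35.]
 [554. -39.]] [543.  -2.] yaw handle 0.2736498988648661
yaw 0.26738285849651644
yaw 0.2676612652296075
yaw 0.2689581273165469
yaw 0.2767377761178118
tab [456. -28.  70.] [492. -18.  70.]
tab [456. -27.  76.] [491. -17.  76.]
t 2.9 pos [500.4 -22.9 340.3] shift [  6.8  52.9 140.3] turn [0.    0.    0.015] F [-0.2  0.7  0.2] w 87.7
```

Run:
```python
from h import *
go([543.5,-2.5,78],1.84)
```

```text
t 2.9 pos [500.4 -22.9 340.3] shift [  7.   47.2 262.3] turn [0.    0.    0.025] F [-0.2  0.7  0.2] w 87.7
```

```bash
python3 -m creep '[{"translation":[7,47,50],"angular":[0,0,0.025],"jaw":0.7},{"translation":[7,47,105],"angular":[0,0,0.025],"jaw":0.7},{"translation":[7,47,160],"angular":[0,0,0.025],"jaw":0.7},{"translation":[7,47,205],"angular":[0,0,0.025],"jaw":0.7},{"translation":[7,47,240],"angular":[0,0,0.025],"jaw":0.7},{"translation":[7,47,262],"angular":[0,0,0.025],"jaw":0.7},{"translation":[7,47,262],"angular":[0,0,0.025],"jaw":0},{"translation":[7,47,262],"angular":[0,0,0.025],"jaw":0}]'; python3 -m creep '[{"translation":[0,0,0],"angular":[0,0,0],"jaw":0},{"translation":[0,0,0],"angular":[0,0,0],"jaw":0},{"translation":[0,0,0],"angular":[0,0,0],"jaw":0},{"translation":[0,0,0],"angular":[0,0,0],"jaw":0},{"translation":[0,0,-2],"angular":[0,0,0],"jaw":0},{"translation":[0,0,-4],"angular":[0,0,0],"jaw":0},{"translation":[0,0,-6],"angular":[0,0,0],"jaw":0},{"translation":[0,0,-6],"angular":[0,0,0],"jaw":0}]'
```

```text
t: 3.9
ee_pos: [544.1, -2.3, 79.1]
orientation: [1.902, 2.499, 0.001]
ft_force: [-0.4, -0.9, 0.8]
width: 45.0
grasp_force: 0.0
t: 4.9
ee_pos: [543.5, -2.3, 84.5]
orientation: [1.902, 2.5, 0.0]
ft_force: [0.4, 0.3, -0.0]
width: 0.4
grasp_force: 0.0
```

Run:
```python
from h import *
a=ctrl.get_image('scene')[170:310,180:380];b=ctrl.get_image('side')[140:280,200:400]
cv2.imwrite('pics/c1.png',cv2.resize(np.hstack([a,b])[:,:,::-1],None,fx=2,fy=2,interpolation=2))
```

```text
(no output)
```

View pics/c1.png

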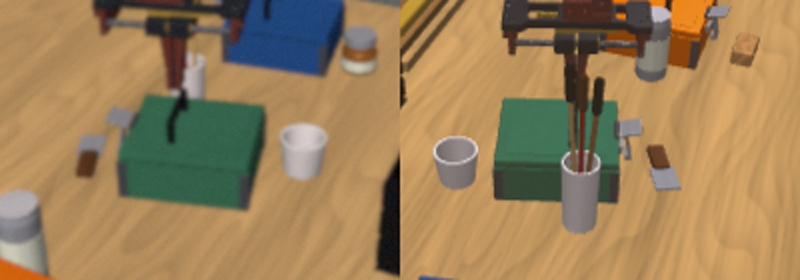

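Run:
```python
from h import *
o=ctrl.get_obs();p=o['ee_pos'];print(p,o['width'],o['grasp_force'])
for c,ox,oy in(('scene',180,170),('side',200,140)):
    for dz in(0,20,60): 
        u=proj(c,p+[0,0,dz])[0];print(c,dz,np.round(u),np.round((u-[ox,oy])*2))
# handle by triangulation: scene px of bar ends
for z in (95,):
  for u in((180,95),(171,140),(175,117)): print(np.round(at('scene',(u[0]/2+180,u[1]/2+170),z)))
```

```text
[543.37573423  -2.26890642  84.29788153] 0.475969119927597 0.0
scene 0 [268. 227.] [176. 114.]
scene 20 [268. 220.] [175. 100.]
scene 60 [267. 206.] [174.  72.]
side 0 [287. 200.] [174. 119.]
side 20 [287. 194.] [175. 107.]
side 60 [288. 181.] [175.  82.]
[536.  24.  95.]
[574. -70.  95.]
[554. -24.  95.]
```

Run:
```python
from h import *
a=cv2.resize(ctrl.get_image('scene')[195:265,235:305],(420,420),interpolation=cv2.INTER_CUBIC)
w=ctrl.get_image('wrist');w=cv2.resize(w,(380,285));print(proj('wrist',ctrl.get_obs()['ee_pos'])*380/560+[420,0])
c=np.zeros((420,800,3),np.uint8);c[:,:420]=a;c[:285,420:]=w
cv2.imwrite('pics/c2.png',c[:,:,::-1])
```

```text
[[607.33838758 163.59695863]]
```

View pics/c2.png

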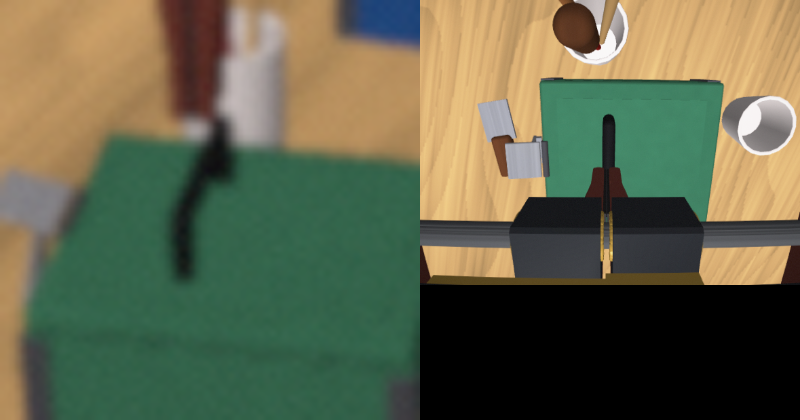

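The wrist view shows the bar in line with the finger slot, yet the jaw closed to 0.4 mm. In the scene view the red fingers end too high. I'll check the height against the known case width and compare the scene view with the start picture.

Run:
```python
from h import *
i=ctrl.camera_info('wrist');s=560/380;print(np.array(i['world_from_camera'])[:3,3])
for z in(67,97,40,20):
    a,b=[at('wrist',((x-420)*s,y*s),z,i) for x,y in((541,80),(722,82))];print(z,np.linalg.norm(a-b))
for P in((533,35,95),(554,-39,95),(554,-39,67),(543.4,-2.3,84),(543.4,-2.3,104),(543.4,-2.3,124)): print(P,(proj('scene',np.array(P,float))[0]-[235,195])*6)
f=lambda im:cv2.resize(im[195:265,235:305],(400,400),interpolation=cv2.INTER_CUBIC)
c=np.hstack([f(cv2.imread('pics/scene0.png')[:,:,::-1]),f(ctrl.get_image('scene'))]);c=np.clip(c.astype(float)*1.8,0,255).astype(np.uint8)
cv2.imwrite('pics/c3.png',c[:,:,::-1])
```

```text
[522.98073494  69.00087096 285.9121644 ]
67 154.28259885772619
97 133.13951629614883
40 173.31137316314584
20 187.40676153753068
(533, 35, 95) [215.92490156 120.87899334]
(554, -39, 95) [176.6347543  219.09057671]
(554, -39, 67) [179.05234437 276.39184562]
(543.4, -2.3, 84) [197.10528212 191.23381797]
(543.4, -2.3, 104) [195.5798073  150.50611103]
(543.4, -2.3, 124) [194.02607836 109.0406531 ]
```

View pics/c3.png

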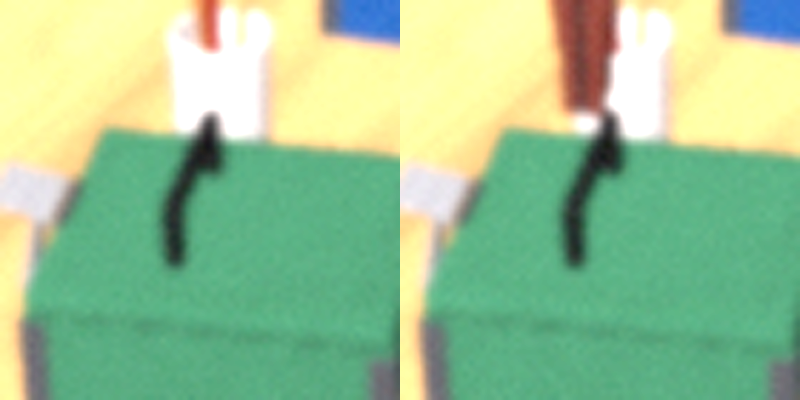

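Run:
```python
from h import *
p=ctrl.get_obs()['ee_pos'];i=ctrl.camera_info('wrist')
for dz in(0,10,20,30,40,60): print(dz,np.round(proj('wrist',p+[0,0,dz],i)[0]*380/560+[420,0]))
for P in((533,35,95),(554,-39,95)):print(np.round(proj('wrist',np.array(P,float),i)[0]*380/560+[420,0]))
im=cv2.imread('pics/w1.png')
```

```text
0 [607. 164.]
10 [607. 168.]
20 [607. 173.]
30 [607. 178.]
40 [608. 183.]
60 [608. 197.]
[607. 121.]
[608. 210.]
```

```bash
python3 -m creep '[{"translation":[0,0,2],"angular":[0,0,0],"jaw":0},{"translation":[0,0,4],"angular":[0,0,0],"jaw":0},{"translation":[0,0,6],"angular":[0,0,0],"jaw":0},{"translation":[0,0,8],"angular":[0,0,0],"jaw":0},{"translation":[0,0,9],"angular":[0,0,0],"jaw":0},{"translation":[0,0,10],"angular":[0,0,0],"jaw":0},{"translation":[0,0,11],"angular":[0,0,0],"jaw":0},{"translation":[0,0,12],"angular":[0,0,0],"jaw":0}]'
```

```text
t: 6.15
ee_pos: [543.4, -2.2, 72.3]
orientation: [1.902, 2.5, 0.0]
ft_force: [0.1, 1.0, -0.7]
width: 0.2
grasp_force: 0.0
```

```bash
python3 -m creep '[{"translation":[0,0,1],"angular":[0,0,0],"jaw":0},{"translation":[0,0,2],"angular":[0,0,0],"jaw":0},{"translation":[0,0,3],"angular":[0,0,0],"jaw":0},{"translation":[0,0,4],"angular":[0,0,0],"jaw":0},{"translation":[0,0,5],"angular":[0,0,0],"jaw":0},{"translation":[0,0,5],"angular":[0,0,0],"jaw":0},{"translation":[0,0,6],"angular":[0,0,0],"jaw":0},{"translation":[0,0,6],"angular":[0,0,0],"jaw":0}]'
```

```text
t: 7.15
ee_pos: [543.3, -2.3, 66.2]
orientation: [-1.902, -2.5, 0.0]
ft_force: [-0.5, -0.4, 0.9]
width: 0.6
grasp_force: 0.0
```

```bash
python3 -m creep '[{"translation":[0,0,1],"angular":[0,0,0],"jaw":0},{"translation":[0,0,2],"angular":[0,0,0],"jaw":0},{"translation":[0,0,3],"angular":[0,0,0],"jaw":0},{"translation":[0,0,4],"angular":[0,0,0],"jaw":0},{"translation":[0,0,5],"angular":[0,0,0],"jaw":0},{"translation":[0,0,5],"angular":[0,0,0],"jaw":0},{"translation":[0,0,6],"angular":[0,0,0],"jaw":0},{"translation":[0,0,6],"angular":[0,0,0],"jaw":0}]';  python3 - <<'E'
from h import *
im=ctrl.get_image('scene')
c=cv2.resize(im[195:265,235:305],(400,400),interpolation=cv2.INTER_CUBIC)
w=cv2.resize(ctrl.get_image('wrist')[60:360,130:430],(400,400))
c=np.clip(np.hstack([c,w]).astype(float)*1.6,0,255).astype(np.uint8)
cv2.imwrite('pics/c4.png',c[:,:,::-1])
E
```

```text
t: 8.15
ee_pos: [543.5, -2.3, 60.8]
orientation: [1.902, 2.5, 0.0]
ft_force: [-1.7, -0.0, 6.1]
width: 0.6
grasp_force: 2.9
```

View pics/c4.png

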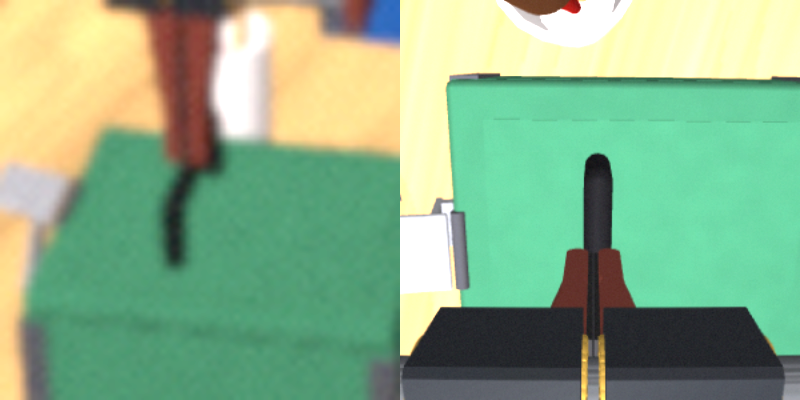

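Contact with the bar top (100 mm) came at a reported TCP z of about 61, so the fingertips sit about 39 mm above the reported TCP. The scene picture shows the same thing, and I'll allow for it from here.

```bash
python3 -m creep '[{"translation":[0,0,-8],"angular":[0,0,0],"jaw":0},{"translation":[0,0,-8],"angular":[0,0,0],"jaw":0.5},{"translation":[0,0,-8],"angular":[0,0,0],"jaw":0.5},{"translation":[0,0,-8],"angular":[0,0,0],"jaw":0.5},{"translation":[0,0,-8],"angular":[0,0,0],"jaw":0.5},{"translation":[0,0,0],"angular":[0,0,0],"jaw":0.5},{"translation":[0,0,10],"angular":[0,0,0],"jaw":0.5},{"translation":[0,0,20],"angular":[0,0,0],"jaw":0.5}]'; python3 -m creep '[{"translation":[0,0,0],"angular":[0,0,0],"jaw":0},{"translation":[0,0,0],"angular":[0,0,0],"jaw":0},{"translation":[0,0,0],"angular":[0,0,0],"jaw":0},{"translation":[0,0,0],"angular":[0,0,0],"jaw":0},{"translation":[0,0,0],"angular":[0,0,0],"jaw":0},{"translation":[0,0,0],"angular":[0,0,0],"jaw":0},{"translation":[0,0,0],"angular":[0,0,0],"jaw":0},{"translation":[0,0,0],"angular":[0,0,0],"jaw":0}]'
```

```text
t: 9.25
ee_pos: [543.0, -2.2, 39.3]
orientation: [-1.902, -2.5, 0.001]
ft_force: [-0.3, -0.1, -1.0]
width: 43.9
grasp_force: 0.0
t: 10.25
ee_pos: [545.0, -2.0, 40.7]
orientation: [1.901, 2.498, 0.004]
ft_force: [5.0, 1.5, -3.8]
width: 8.7
grasp_force: 30.0
```

Gripped (width 8.7 mm, 30 N). Now the tug.

```bash
python3 -m creep '[{"translation":[0,0,-1],"angular":[0,0,0],"jaw":0},{"translation":[0,0,-2],"angular":[0,0,0],"jaw":0},{"translation":[0,0,-3],"angular":[0,0,0],"jaw":0},{"translation":[0,0,-4],"angular":[0,0,0],"jaw":0},{"translation":[0,0,-5],"angular":[0,0,0],"jaw":0},{"translation":[0,0,-6],"angular":[0,0,0],"jaw":0},{"translation":[0,0,-7],"angular":[0,0,0],"jaw":0},{"translation":[0,0,-7],"angular":[0,0,0],"jaw":0}]'
```

```text
t: 11.25
ee_pos: [548.5, -1.1, 48.0]
orientation: [1.899, 2.494, 0.011]
ft_force: [14.4, 8.6, -11.9]
width: 9.5
grasp_force: 30.0
```

```bash
python3 -m creep '[{"translation":[0,4,0],"angular":[0,0,0],"jaw":0},{"translation":[0,5,-1],"angular":[0,0,0],"jaw":0},{"translation":[0,5,-2],"angular":[0,0,0],"jaw":0},{"translation":[0,6,-4],"angular":[0,0,0],"jaw":0},{"translation":[0,6,-5],"angular":[0,0,0],"jaw":0},{"translation":[0,7,-6],"angular":[0,0,0],"jaw":0},{"translation":[0,8,-8],"angular":[0,0,0],"jaw":0},{"translation":[0,8,-8],"angular":[0,0,0],"jaw":0}]'
python3 - <<'E'
from h import *
i=ctrl.camera_info('wrist');T=np.array(i['world_from_camera']);print(np.round(T[:3,3]))
a=ctrl.get_image('side')[180:250,240:340];b=ctrl.get_image('scene')[195:275,230:320]
f=lambda q:np.clip(cv2.resize(q,(400,330),interpolation=2)*1.5,0,255)
cv2.imwrite('pics/c5.png',np.hstack([f(b),f(a)])[:,:,::-1])
E
```

```text
t: 12.25
ee_pos: [551.9, -0.1, 55.6]
orientation: [1.902, 2.499, 0.002]
ft_force: [5.5, -1.0, -6.9]
width: 9.6
grasp_force: 30.0
[531.  71. 257.][ WARN:0@0.724] global loadsave.cpp:1063 imwrite_ Unsupported depth image for selected encoder is fallbacked to CV_8U.
```

View pics/c5.png

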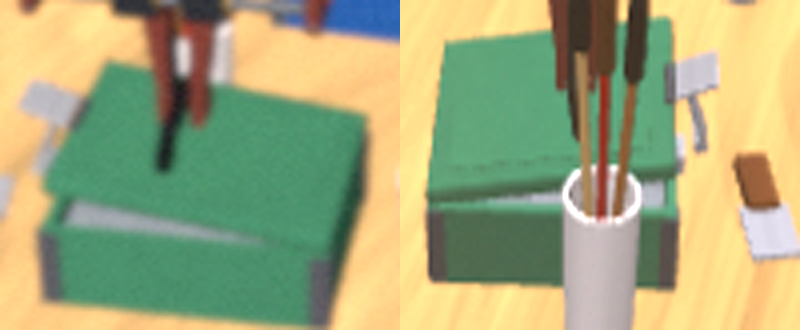

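Green lifts freely, and the gap shows in both views, so its catch has not caught. I'll lower the lid, release it, then go to the tab.

```bash
python3 -m creep '[{"translation":[0,-2,4],"angular":[0,0,0],"jaw":0},{"translation":[0,-4,8],"angular":[0,0,0],"jaw":0},{"translation":[0,-6,12],"angular":[0,0,0],"jaw":0},{"translation":[0,-8,14.5],"angular":[0,0,0],"jaw":0},{"translation":[0,-8,14.5],"angular":[0,0,0],"jaw":0.5},{"translation":[0,-8,14.5],"angular":[0,0,0],"jaw":0.5},{"translation":[0,-8,14.5],"angular":[0,0,0],"jaw":0.5},{"translation":[0,-8,-10],"angular":[0,0,0],"jaw":0.5}]'; python3 -c "
from h import *
go([462,-26,80],1.84)"
```

```text
t: 13.35
ee_pos: [541.2, -2.3, 63.9]
orientation: [-1.9, -2.497, 0.005]
ft_force: [-0.1, -0.3, 0.0]
width: 43.3
grasp_force: 0.0
t 13.35 pos [541.2  -2.3  63.9] shift [ -1.7 -82.7 -15.7] turn [-0.005 -0.001  0.001] F [-0.1 -0.3  0. ] w 43.3
```

```bash
python3 -m creep '[{"translation":[0,0,-20],"angular":[0,0,0],"jaw":0.5},{"translation":[-2,-40,-20],"angular":[0,0,0],"jaw":0},{"translation":[-2,-82,-20],"angular":[0,0,0],"jaw":0},{"translation":[-2,-82,-20],"angular":[0,0,0],"jaw":0},{"translation":[-2,-82,-10],"angular":[0,0,0],"jaw":0},{"translation":[-2,-82,5],"angular":[0,0,0],"jaw":0},{"translation":[-2,-82,15],"angular":[0,0,0],"jaw":0},{"translation":[-2,-82,20],"angular":[0,0,0],"jaw":0}]';python3 -m creep '[{"translation":[0,0,2],"angular":[0,0,0],"jaw":0},{"translation":[0,0,4],"angular":[0,0,0],"jaw":0},{"translation":[0,0,6],"angular":[0,0,0],"jaw":0},{"translation":[0,0,7],"angular":[0,0,0],"jaw":0},{"translation":[0,0,8],"angular":[0,0,0],"jaw":0},{"translation":[0,0,9],"angular":[0,0,0],"jaw":0},{"translation":[0,0,10],"angular":[0,0,0],"jaw":0},{"translation":[0,0,10],"angular":[0,0,0],"jaw":0}]'
```

```text
t: 14.35
ee_pos: [464.4, -25.9, 43.9]
orientation: [-1.901, -2.499, 0.002]
ft_force: [0.2, -0.1, 0.5]
width: 0.8
grasp_force: 0.0
t: 15.35
ee_pos: [464.6, -26.1, 35.5]
orientation: [-1.902, -2.5, 0.0]
ft_force: [1.1, 0.4, 5.3]
width: 0.4
grasp_force: 2.7
```

```bash
python3 -m creep '[{"translation":[0,0,1],"angular":[0,0,0],"jaw":0},{"translation":[0,0,2],"angular":[0,0,0],"jaw":0},{"translation":[0,0,3],"angular":[0,0,0],"jaw":0},{"translation":[0,0,4],"angular":[0,0,0],"jaw":0},{"translation":[0,0,5],"angular":[0,0,0],"jaw":0},{"translation":[0,0,6],"angular":[0,0,0],"jaw":0},{"translation":[0,0,6],"angular":[0,0,0],"jaw":0},{"translation":[0,0,6],"angular":[0,0,0],"jaw":0}]'
```

```text
t: 16.35
ee_pos: [465.1, -26.1, 30.3]
orientation: [1.902, 2.5, 0.0]
ft_force: [-4.9, -0.4, 17.9]
width: 1.0
grasp_force: 8.8
```

Hard stop at 17.9 N with the true tip at about 69 mm, so the green catch is snapped shut. Next is blue, raised well above the brushes.

```bash
python3 -m creep '[{"translation":[0,0,-50],"angular":[0,0,0],"jaw":0},{"translation":[0,0,-110],"angular":[0,0,0],"jaw":0},{"translation":[0,0,-170],"angular":[0,0,0],"jaw":0},{"translation":[0,0,-230],"angular":[0,0,0],"jaw":0},{"translation":[0,0,-270],"angular":[0,0,0],"jaw":1},{"translation":[40,0,-280],"angular":[0,0,0],"jaw":1},{"translation":[90,0,-280],"angular":[0,0,0],"jaw":1},{"translation":[150,0,-280],"angular":[0,0,0],"jaw":1}]';python3 -c "
from h import *
go([490,310,310],1.75)"
```

```text
t: 17.35
ee_pos: [424.6, 119.5, 309.5]
orientation: [1.904, 2.498, 0.001]
ft_force: [0.8, 1.0, 0.1]
width: 37.4
grasp_force: 0.0
t 17.35 pos [424.6 119.5 309.5] shift [166.3 113.6  -0.3] turn [ 0.001 -0.     0.089] F [0.8 1.  0.1] w 37.4
```

```bash
python3 -m creep '[{"translation":[45,30,0],"angular":[0,0,0.04],"jaw":1},{"translation":[90,60,0],"angular":[0,0,0.09],"jaw":1},{"translation":[130,90,0],"angular":[0,0,0.09],"jaw":1},{"translation":[166,113,0],"angular":[0,0,0.09],"jaw":1},{"translation":[166,113,0],"angular":[0,0,0.09],"jaw":1},{"translation":[166,113,0],"angular":[0,0,0.09],"jaw":1},{"translation":[166,113,0],"angular":[0,0,0.09],"jaw":1},{"translation":[166,113,0],"angular":[0,0,0.09],"jaw":1}]'
cat > wr.py <<'E'
import sys
from h import *
k=sys.argv[1];hue={'green':(60,95),'blue':(100,125),'orange':(3,18)}[k]
i=ctrl.camera_info('wrist');im=ctrl.get_image('wrist');cv2.imwrite(f'pics/w_{k}.png',im[:,:,::-1])
h=cv2.cvtColor(im,cv2.COLOR_RGB2HSV);m=((h[...,0]>=hue[0])&(h[...,0]<=hue[1])&(h[...,1]>(200 if k=='orange' else 110))).astype(np.uint8)
n,l,s,_=cv2.connectedComponentsWithStats(cv2.morphologyEx(m,cv2.MORPH_CLOSE,np.ones((9,9))))
j=1+np.argmax(s[1:,4]);print('blob',s[j])
hull=cv2.convexHull(cv2.findNonZero((l==j).astype(np.uint8)))[:,0]
P=np.array([at('wrist',p,67,i)[:2] for p in hull],np.float32)
(c,wh,a)=cv2.minAreaRect(P);print('case rect at z67',np.round(c),np.round(wh),'angle deg',a)
bk=((h[...,2]<60)&(l==j)).astype(np.uint8)
bx=cv2.findNonZero(bk);
if bx is not None:
    n2,l2,s2,_=cv2.connectedComponentsWithStats(bk);q=1+np.argmax(s2[1:,4]);B=np.array([at('wrist',p[0],95,i)[:2] for p in cv2.findNonZero((l2==q).astype(np.uint8))],np.float32)
    (c,wh,a)=cv2.minAreaRect(B);print('bar',np.round(c),np.round(wh),'deg',a,'px',s2[q])
for q in ctrl.look_for('wrist','tab_'+k)[:2]:
    b=q['rect'];print('tab',round(q['score'],2),np.round(b),np.round(at('wrist',[(b[0]+b[2])/2,(b[1]+b[3])/2],72,i)))
o=ctrl.get_obs();print(o['t'],np.round(o['ee_pos'],1))
E
python3 wr.py blue
```

```text
t: 18.35
ee_pos: [489.5, 307.7, 309.6]
orientation: [2.014, 2.411, 0.001]
ft_force: [0.1, -0.4, 0.1]
width: 88.0
grasp_force: 0.0
blob [  258    80   141   122 15496]
case rect at z67 [542. 352.] [159. 138.] angle deg 8.207509994506836
bar [522. 348.] [12. 83.] deg 7.786974906921387 px [304 107  15  76 654]
tab 0.98 [231. 129. 261. 159.] [450. 334.  72.]
18.45 [489.5 308.  309.6]
```

View pics/w_blue.png

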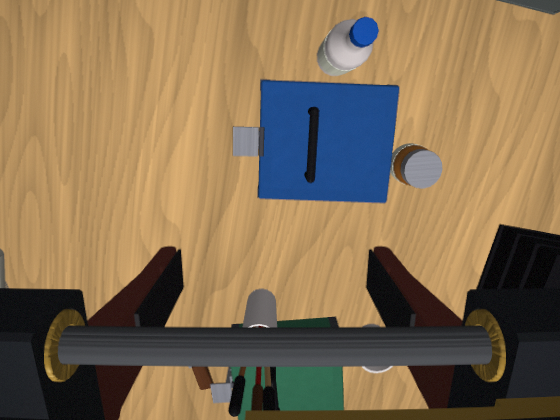

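The picture shows the blue case centred at px (328,142), with the bar at (311,145) and the tab at (246,144). The bottle and jar are clear of the descent. The fit agrees with this: handle (522,348), yaw 0.14.

```bash
python3 -c "
from h import *
go([522.5,348.5,40],1.712)"
```

```text
t 18.45 pos [489.5 308.  309.6] shift [ 33.9  39.5 269.6] turn [ 0.    -0.     0.038] F [ 0.1 -1.5 -0. ] w 88.1
```

```bash
python3 -m creep '[{"translation":[34,39.5,50],"angular":[0,0,0.038],"jaw":0.6},{"translation":[34,39.5,105],"angular":[0,0,0.038],"jaw":0.6},{"translation":[34,39.5,160],"angular":[0,0,0.038],"jaw":0.6},{"translation":[34,39.5,205],"angular":[0,0,0.038],"jaw":0.6},{"translation":[34,39.5,240],"angular":[0,0,0.038],"jaw":0.6},{"translation":[34,39.5,260],"angular":[0,0,0.038],"jaw":0.6},{"translation":[34,39.5,269.5],"angular":[0,0,0.038],"jaw":0.6},{"translation":[34,39.5,269.5],"angular":[0,0,0.038],"jaw":0.3}]'; python3 -m creep '[{"translation":[0,0,0],"angular":[0,0,0],"jaw":0},{"translation":[0,0,0],"angular":[0,0,0],"jaw":0},{"translation":[0,0,0],"angular":[0,0,0],"jaw":0},{"translation":[0,0,0],"angular":[0,0,0],"jaw":0},{"translation":[0,0,0],"angular":[0,0,0],"jaw":0},{"translation":[0,0,0],"angular":[0,0,0],"jaw":0},{"translation":[0,0,0],"angular":[0,0,0],"jaw":0},{"translation":[0,0,0],"angular":[0,0,0],"jaw":0}]'
```

```text
t: 19.45
ee_pos: [522.6, 349.3, 40.1]
orientation: [2.058, 2.373, 0.001]
ft_force: [-0.6, 0.2, 0.2]
width: 45.9
grasp_force: 0.0
t: 20.45
ee_pos: [524.6, 349.8, 40.5]
orientation: [2.057, 2.372, 0.006]
ft_force: [6.8, -0.2, -1.9]
width: 8.9
grasp_force: 30.0
```

```bash
python3 -m creep '[{"translation":[0,0,-1],"angular":[0,0,0],"jaw":0},{"translation":[0,0,-2],"angular":[0,0,0],"jaw":0},{"translation":[0,1,-3],"angular":[0,0,0],"jaw":0},{"translation":[0,1,-4],"angular":[0,0,0],"jaw":0},{"translation":[0,2,-5],"angular":[0,0,0],"jaw":0},{"translation":[0,2,-6],"angular":[0,0,0],"jaw":0},{"translation":[0,2,-6],"angular":[0,0,0],"jaw":0},{"translation":[0,2,-6],"angular":[0,0,0],"jaw":0}]'
```

```text
t: 21.45
ee_pos: [526.8, 350.1, 45.9]
orientation: [2.057, 2.372, 0.007]
ft_force: [9.4, 2.2, -7.5]
width: 9.1
grasp_force: 30.0
```

```bash
python3 -m creep '[{"translation":[0,3,-1],"angular":[0,0,0],"jaw":0},{"translation":[0,3,-2],"angular":[0,0,0],"jaw":0},{"translation":[0,4,-3],"angular":[0,0,0],"jaw":0},{"translation":[0,4,-4],"angular":[0,0,0],"jaw":0},{"translation":[0,5,-6],"angular":[0,0,0],"jaw":0},{"translation":[0,5,-8],"angular":[0,0,0],"jaw":0},{"translation":[0,5,-8],"angular":[0,0,0],"jaw":0},{"translation":[0,5,-8],"angular":[0,0,0],"jaw":0}]'
```

```text
t: 22.45
ee_pos: [530.9, 350.5, 54.3]
orientation: [2.057, 2.372, 0.005]
ft_force: [6.7, 2.7, -7.4]
width: 9.2
grasp_force: 30.0
```

Blue also lifts freely: it rose 14 mm with the force constant at about 7 N. I'll lower it, release it and go to its tab.

```bash
python3 -m creep '[{"translation":[0,-2,4],"angular":[0,0,0],"jaw":0},{"translation":[0,-4,8],"angular":[0,0,0],"jaw":0},{"translation":[0,-6,12],"angular":[0,0,0],"jaw":0},{"translation":[0,-7,14],"angular":[0,0,0],"jaw":0},{"translation":[0,-7,14],"angular":[0,0,0],"jaw":0.5},{"translation":[0,-7,14],"angular":[0,0,0],"jaw":0.5},{"translation":[0,-7,14],"angular":[0,0,0],"jaw":0.5},{"translation":[0,-7,-15],"angular":[0,0,0],"jaw":0.5}]'; python3 -c "
from h import *
go([440,337.5,45],1.712)"
```

```text
t: 23.45
ee_pos: [520.3, 347.9, 67.0]
orientation: [-2.057, -2.372, 0.008]
ft_force: [0.5, -1.0, -0.1]
width: 43.1
grasp_force: 0.0
t 23.45 pos [520.3 347.9  67. ] shift [  1.1 -80.8  22.4] turn [-0.005  0.002  0.001] F [ 0.5 -1.  -0.1] w 43.1
```

```bash
python3 -m creep '[{"translation":[0,0,-15],"angular":[0,0,0],"jaw":0.5},{"translation":[0,-40,-15],"angular":[0,0,0],"jaw":0},{"translation":[0,-82,-15],"angular":[0,0,0],"jaw":0},{"translation":[0,-82,-15],"angular":[0,0,0],"jaw":0},{"translation":[0,-82,-5],"angular":[0,0,0],"jaw":0},{"translation":[0,-82,8],"angular":[0,0,0],"jaw":0},{"translation":[0,-82,18],"angular":[0,0,0],"jaw":0},{"translation":[0,-82,24],"angular":[0,0,0],"jaw":0}]';python3 -m creep '[{"translation":[0,0,2],"angular":[0,0,0],"jaw":0},{"translation":[0,0,4],"angular":[0,0,0],"jaw":0},{"translation":[0,0,6],"angular":[0,0,0],"jaw":0},{"translation":[0,0,8],"angular":[0,0,0],"jaw":0},{"translation":[0,0,9],"angular":[0,0,0],"jaw":0},{"translation":[0,0,10],"angular":[0,0,0],"jaw":0},{"translation":[0,0,10],"angular":[0,0,0],"jaw":0},{"translation":[0,0,10],"angular":[0,0,0],"jaw":0}]'
```

```text
t: 24.45
ee_pos: [441.0, 337.2, 43.4]
orientation: [-2.058, -2.373, 0.002]
ft_force: [-0.4, 0.5, -0.7]
width: 0.5
grasp_force: 0.0
t: 25.45
ee_pos: [441.2, 337.7, 35.1]
orientation: [2.058, 2.373, 0.001]
ft_force: [0.2, -0.5, 4.2]
width: 0.7
grasp_force: 2.6
```

```bash
python3 -m creep '[{"translation":[0,0,1],"angular":[0,0,0],"jaw":0},{"translation":[0,0,2],"angular":[0,0,0],"jaw":0},{"translation":[0,0,3],"angular":[0,0,0],"jaw":0},{"translation":[0,0,4],"angular":[0,0,0],"jaw":0},{"translation":[0,0,5],"angular":[0,0,0],"jaw":0},{"translation":[0,0,6],"angular":[0,0,0],"jaw":0},{"translation":[0,0,6],"angular":[0,0,0],"jaw":0},{"translation":[0,0,6],"angular":[0,0,0],"jaw":0}]'; python3 -c "
from h import *
go([395,337,310],1.712)
go([460,-390,310],1.52)"
```

```text
t: 26.45
ee_pos: [441.0, 337.6, 30.3]
orientation: [-2.058, -2.373, -0.0]
ft_force: [-3.3, -2.5, 17.6]
width: 0.7
grasp_force: 9.1
t 26.45 pos [441.  337.6  30.3] shift [   6.   -45.6 -279.7] turn [-0.    -0.     0.001] F [-3.3 -2.5 17.6] w 0.7
t 26.45 pos [441.  337.6  30.3] shift [-722.9  -84.2 -279.8] turn [-0.    -0.     0.193] F [-3.3 -2.5 17.6] w 0.7
```

Blue snapped shut the same way (17.6 N at the stop). Now to orange.

```bash
python3 -m creep '[{"translation":[0,0,-55],"angular":[0,0,0],"jaw":0},{"translation":[0,0,-115],"angular":[0,0,0],"jaw":0},{"translation":[0,0,-175],"angular":[0,0,0],"jaw":0},{"translation":[0,0,-235],"angular":[0,0,0],"jaw":0},{"translation":[-20,-2,-280],"angular":[0,0,0.03],"jaw":1},{"translation":[-75,-8,-280],"angular":[0,0,0.06],"jaw":1},{"translation":[-135,-15,-280],"angular":[0,0,0.06],"jaw":1},{"translation":[-195,-22,-280],"angular":[0,0,0.06],"jaw":1}]'; python3 -c "
from h import *
go([450,-410,310],1.55)"
```

```text
t: 27.45
ee_pos: [446.6, 139.8, 308.8]
orientation: [2.127, 2.311, 0.001]
ft_force: [0.8, 0.3, -0.1]
width: 36.9
grasp_force: 0.0
t 27.45 pos [446.6 139.8 308.8] shift [-548.2  -42.2   -1.1] turn [0.001 0.    0.104] F [ 0.8  0.3 -0.1] w 36.9
```

```bash
python3 -m creep '[{"translation":[-60,-5,0],"angular":[0,0,0.02],"jaw":1},{"translation":[-120,-10,0],"angular":[0,0,0.04],"jaw":1},{"translation":[-180,-15,0],"angular":[0,0,0.06],"jaw":1},{"translation":[-240,-20,0],"angular":[0,0,0.08],"jaw":1},{"translation":[-300,-25,0],"angular":[0,0,0.1],"jaw":1},{"translation":[-360,-30,0],"angular":[0,0,0.1],"jaw":1},{"translation":[-420,-35,0],"angular":[0,0,0.1],"jaw":1},{"translation":[-480,-40,0],"angular":[0,0,0.1],"jaw":1}]';python3 -m creep '[{"translation":[-40,-3,0],"angular":[0,0,0],"jaw":1},{"translation":[-68,-3,0],"angular":[0,0,0],"jaw":1},{"translation":[-68,-3,0],"angular":[0,0,0],"jaw":1},{"translation":[-68,-3,0],"angular":[0,0,0],"jaw":1},{"translation":[-68,-3,0],"angular":[0,0,0],"jaw":1},{"translation":[-68,-3,0],"angular":[0,0,0],"jaw":1},{"translation":[-68,-3,0],"angular":[0,0,0],"jaw":1},{"translation":[-68,-3,0],"angular":[0,0,0],"jaw":1}]'; python3 wr.py orange
```

```text
t: 28.45
ee_pos: [446.0, -342.3, 308.7]
orientation: [2.242, 2.201, 0.0]
ft_force: [0.6, 0.0, 0.0]
width: 88.0
grasp_force: 0.0
t: 29.45
ee_pos: [442.2, -408.0, 308.9]
orientation: [2.241, 2.202, -0.0]
ft_force: [0.5, -0.2, 0.2]
width: 87.9
grasp_force: 0.0
blob [  257    74   141   123 15817]
case rect at z67 [ 501. -368.] [139. 158.] angle deg 87.22811126708984
bar [ 480. -367.] [82. 11.] deg 87.35087585449219 px [303 100  13  76 623]
tab 0.56 [230. 120. 260. 150.] [ 408. -364.   72.]
29.55 [ 442.2 -408.1  308.8]
```

View pics/w_orange.png

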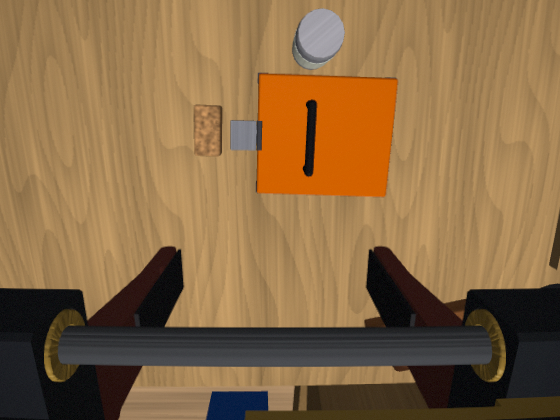

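The orange lid is at px (258–396, 75–195), with the bar at (310,138), the tab at (246,135) and the cork block in front at (208,130). The fit agrees: handle (480,-367), yaw -0.047.

```bash
python3 -c "
from h import *
go([480.5,-367,40],1.524)"
```

```text
t 29.55 pos [ 442.2 -408.1  308.8] shift [ 41.8  37.6 268.8] turn [0.    0.    0.029] F [ 0.9 -0.4  0.1] w 87.7
```

```bash
python3 -m creep '[{"translation":[42,37.5,50],"angular":[0,0,0.029],"jaw":0.6},{"translation":[42,37.5,105],"angular":[0,0,0.029],"jaw":0.6},{"translation":[42,37.5,160],"angular":[0,0,0.029],"jaw":0.6},{"translation":[42,37.5,205],"angular":[0,0,0.029],"jaw":0.6},{"translation":[42,37.5,240],"angular":[0,0,0.029],"jaw":0.6},{"translation":[42,37.5,260],"angular":[0,0,0.029],"jaw":0.6},{"translation":[42,37.5,269],"angular":[0,0,0.029],"jaw":0.6},{"translation":[42,37.5,269],"angular":[0,0,0.029],"jaw":0.3}]'; python3 -m creep '[{"translation":[0,0,0],"angular":[0,0,0],"jaw":0},{"translation":[0,0,0],"angular":[0,0,0],"jaw":0},{"translation":[0,0,0],"angular":[0,0,0],"jaw":0},{"translation":[0,0,0],"angular":[0,0,0],"jaw":0},{"translation":[0,0,0],"angular":[0,0,0],"jaw":0},{"translation":[0,0,0],"angular":[0,0,0],"jaw":0},{"translation":[0,0,0],"angular":[0,0,0],"jaw":0},{"translation":[0,0,0],"angular":[0,0,0],"jaw":0}]'
```

```text
t: 30.55
ee_pos: [480.6, -367.2, 40.1]
orientation: [2.273, 2.168, 0.0]
ft_force: [0.4, -0.4, -0.0]
width: 46.4
grasp_force: 0.0
t: 31.55
ee_pos: [482.5, -367.3, 40.4]
orientation: [2.271, 2.166, 0.003]
ft_force: [6.6, 1.4, -1.5]
width: 9.1
grasp_force: 30.0
```

```bash
python3 -m creep '[{"translation":[0,0,-1],"angular":[0,0,0],"jaw":0},{"translation":[0,0,-2],"angular":[0,0,0],"jaw":0},{"translation":[0,1,-3],"angular":[0,0,0],"jaw":0},{"translation":[0,1,-4],"angular":[0,0,0],"jaw":0},{"translation":[0,2,-5],"angular":[0,0,0],"jaw":0},{"translation":[0,2,-6],"angular":[0,0,0],"jaw":0},{"translation":[0,2,-6],"angular":[0,0,0],"jaw":0},{"translation":[0,2,-6],"angular":[0,0,0],"jaw":0}]'
```

```text
t: 32.55
ee_pos: [484.7, -367.4, 45.6]
orientation: [2.27, 2.166, 0.003]
ft_force: [9.6, -0.7, -10.0]
width: 9.0
grasp_force: 30.0
```

```bash
python3 -m creep '[{"translation":[0,3,-1],"angular":[0,0,0],"jaw":0},{"translation":[0,3,-2],"angular":[0,0,0],"jaw":0},{"translation":[0,4,-3],"angular":[0,0,0],"jaw":0},{"translation":[0,4,-4],"angular":[0,0,0],"jaw":0},{"translation":[0,5,-6],"angular":[0,0,0],"jaw":0},{"translation":[0,5,-8],"angular":[0,0,0],"jaw":0},{"translation":[0,5,-8],"angular":[0,0,0],"jaw":0},{"translation":[0,5,-8],"angular":[0,0,0],"jaw":0}]'
python3 - <<'E'
from h import *
# numeric check for slip/lift: tab location in scene/side now vs start
for c in('scene','side'):
    a=cv2.imread(f'pics/{c}0.png')[:,:,::-1];b=ctrl.get_image(c)
    for q in ctrl.look_for(c,'tab_orange')[:1]: print(c,np.round(q['rect'],1),q['score'])
E
```

```text
t: 33.55
ee_pos: [488.8, -367.6, 54.2]
orientation: [2.271, 2.167, 0.002]
ft_force: [5.7, -3.3, -7.3]
width: 9.0
grasp_force: 30.0
scene [105.2 284.9 217.9 365.7] 0.58
```

Orange lifts freely too. I'll lower it, release it and press its tab.

```bash
python3 -m creep '[{"translation":[0,-2,4],"angular":[0,0,0],"jaw":0},{"translation":[0,-4,8],"angular":[0,0,0],"jaw":0},{"translation":[0,-6,12],"angular":[0,0,0],"jaw":0},{"translation":[0,-7,14],"angular":[0,0,0],"jaw":0},{"translation":[0,-7,14],"angular":[0,0,0],"jaw":0.5},{"translation":[0,-7,14],"angular":[0,0,0],"jaw":0.5},{"translation":[0,-7,14],"angular":[0,0,0],"jaw":0.5},{"translation":[0,-7,-15],"angular":[0,0,0],"jaw":0.5}]'; python3 -c "
from h import *
go([398,-363.5,45],1.524)"
```

```text
t: 34.75
ee_pos: [478.5, -365.5, 67.0]
orientation: [-2.269, -2.165, 0.001]
ft_force: [0.2, -0.2, -0.3]
width: 42.8
grasp_force: 0.0
t 34.75 pos [ 478.5 -365.5   67. ] shift [ -1.9 -80.4  22.4] turn [-0.004 -0.003 -0.   ] F [ 0.2 -0.2 -0.3] w 42.8
```

```bash
python3 -m creep '[{"translation":[0,0,-15],"angular":[0,0,0],"jaw":0.5},{"translation":[0,-40,-15],"angular":[0,0,0],"jaw":0},{"translation":[0,-82,-15],"angular":[0,0,0],"jaw":0},{"translation":[0,-82,-15],"angular":[0,0,0],"jaw":0},{"translation":[0,-82,-5],"angular":[0,0,0],"jaw":0},{"translation":[0,-82,8],"angular":[0,0,0],"jaw":0},{"translation":[0,-82,18],"angular":[0,0,0],"jaw":0},{"translation":[0,-82,24],"angular":[0,0,0],"jaw":0}]';python3 -m creep '[{"translation":[0,0,2],"angular":[0,0,0],"jaw":0},{"translation":[0,0,4],"angular":[0,0,0],"jaw":0},{"translation":[0,0,6],"angular":[0,0,0],"jaw":0},{"translation":[0,0,8],"angular":[0,0,0],"jaw":0},{"translation":[0,0,9],"angular":[0,0,0],"jaw":0},{"translation":[0,0,10],"angular":[0,0,0],"jaw":0},{"translation":[0,0,10],"angular":[0,0,0],"jaw":0},{"translation":[0,0,10],"angular":[0,0,0],"jaw":0}]'
```

```text
t: 35.75
ee_pos: [398.4, -362.5, 43.4]
orientation: [-2.271, -2.168, 0.0]
ft_force: [-0.4, 0.4, -0.7]
width: 0.6
grasp_force: 0.0
t: 36.75
ee_pos: [398.6, -363.3, 35.1]
orientation: [2.273, 2.168, -0.0]
ft_force: [-1.6, 0.6, 3.0]
width: 0.6
grasp_force: 1.6
```

```bash
python3 -m creep '[{"translation":[0,0,1],"angular":[0,0,0],"jaw":0},{"translation":[0,0,2],"angular":[0,0,0],"jaw":0},{"translation":[0,0,3],"angular":[0,0,0],"jaw":0},{"translation":[0,0,4],"angular":[0,0,0],"jaw":0},{"translation":[0,0,5],"angular":[0,0,0],"jaw":0},{"translation":[0,0,6],"angular":[0,0,0],"jaw":0},{"translation":[0,0,6],"angular":[0,0,0],"jaw":0},{"translation":[0,0,6],"angular":[0,0,0],"jaw":0}]'
```

```text
t: 37.75
ee_pos: [398.5, -363.1, 30.3]
orientation: [2.273, 2.169, -0.0]
ft_force: [-4.3, 4.6, 18.9]
width: 0.1
grasp_force: 9.6
```

A quick check: retreat, then return to the height where the raised tab made contact. No force there means it stays down.

```bash
python3 -m creep '[{"translation":[0,0,-8],"angular":[0,0,0],"jaw":0},{"translation":[0,0,-12],"angular":[0,0,0],"jaw":0},{"translation":[0,0,-12],"angular":[0,0,0],"jaw":0},{"translation":[0,0,-8],"angular":[0,0,0],"jaw":0},{"translation":[0,0,-4],"angular":[0,0,0],"jaw":0},{"translation":[0,0,-3],"angular":[0,0,0],"jaw":0},{"translation":[0,0,-3],"angular":[0,0,0],"jaw":0},{"translation":[0,0,-3],"angular":[0,0,0],"jaw":0}]'; python3 -m creep '[{"translation":[0,0,-50],"angular":[0,0,0],"jaw":0},{"translation":[0,0,-110],"angular":[0,0,0],"jaw":0},{"translation":[0,0,-170],"angular":[0,0,0],"jaw":0},{"translation":[0,0,-230],"angular":[0,0,0],"jaw":0},{"translation":[0,0,-270],"angular":[0,0,0],"jaw":0},{"translation":[0,0,-270],"angular":[0,0,0],"jaw":0},{"translation":[0,0,-270],"angular":[0,0,0],"jaw":0},{"translation":[0,0,-270],"angular":[0,0,0],"jaw":0}]'
python3 - <<'E'
from h import *
# tab brightness change start vs now, in small windows: tab shift by phase correlation
for k,(c,x,y) in {'green':('side',314,209),'blue':('side',285,314),'orange':('side',358,149)}.items():
    g=lambda im:np.float32(cv2.cvtColor(im[y-14:y+14,x-14:x+14],cv2.COLOR_RGB2GRAY))
    print(k,cv2.phaseCorrelate(g(cv2.imread(f'pics/{c}0.png')[:,:,::-1].copy()),g(ctrl.get_image(c)),cv2.createHanningWindow((28,28),cv2.CV_32F)), ctrl.look_for(c,'tab_'+k)[:1])
E
```

```text
t: 38.75
ee_pos: [398.5, -363.1, 31.8]
orientation: [2.273, 2.169, 0.0]
ft_force: [0.2, 0.4, -0.5]
width: 0.2
grasp_force: 0.0
t: 39.75
ee_pos: [397.7, -362.3, 299.9]
orientation: [-2.271, -2.166, 0.0]
ft_force: [-0.3, -0.1, -0.3]
width: 0.4
grasp_force: 0.0
green ((-0.4891295383879424, 0.27161434406941076), 1.0568973106808133) [{'rect': [306.4, 199.4, 322.1, 221.6], 'score': 0.55}]
blue ((0.17380035072782896, 0.6617312197017515), 0.6449826065699259) [{'rect': [274.6, 303.4, 292.5, 334.3], 'score': 0.67}]
orange ((-0.4520101369132732, 0.20001669348346596), 0.9390424205197229) [{'rect': [351.8, 143.5, 363.6, 157.9], 'score': 0.43}]
```

```bash
python3 -c "
from workcell import ctrl
print(ctrl.close_job())"
```

```text
the job is handed in; nothing more can be done
None
```

I tugged the green, blue and orange lids in that order; all three lifted freely, so I pressed each catch down to its hard stop, confirmed the orange one stays down (the green and blue presses ended the same way but were not rechecked), and handed the job in after about 40 s; no verdict was shown.

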